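# Collect the dosing caps in the cap holder

## Robot

A 6-joint arm with a two-finger parallel gripper is mounted at the origin on the work surface. World frame = base frame: x ahead of the robot, y to its left, z up, the work surface at z = 0. Lengths are in m, angles in rad, forces in N, time in s.
With the tool pointing down it reaches from about 0.3 to 0.875 m from the base axis. Payload 6.4 kg.
Tool frame: the origin (TCP) lies midway between the tips of the shut fingers; the grasp point (between the pads) lies 19 mm behind it; z points along the fingers, y is the line along which they close (so a half turn about z gives the same grasp; the last joint's range is limited). The gripper opens to 85 mm and grips with 20 to 120 N. Pads are 22 mm wide; open, the fingers measure 114 mm over their backs; the gripper's body (76 mm by 85 mm) begins 54 mm behind the grasp point. The pads swing forward as they close: fully open they stand 13 mm farther back than shut.
Start: joints at [1.008, 0.181, 1.607, -0, 1.354, -0.206], TCP at [0.201, 0.539, 0.231] pointing down, gripper open.
Joint ranges: [-2.99, 2.99], [-0.89, 2.07], [0.3, 2.58], [-1.14, 4.28], [0, 2.63], [-3.12, 3.12]. Speed limits (rad/s): [2.57, 2.57, 3.01, 3.14, 3.14, 3.14].

## Interface

Orientations are given as a unit quaternion [w, x, y, z].
In Python, from bench import get_obs, camera, hand_in gives the robot as it stands.
- The arm moves only by the tool carry_out, never from a script. Its argument "plan" is a list that holds one entry, the list of rows, each a list of 7 numbers: the shift along the world's x, y, z in m, then the turn, a rotation vector about the world's x, y, z in rad, then the opening, from 0 (shut) to 1 (fully open). In form: [[[x, y, z, rx, ry, rz, hand], ...]]. A call has exactly 5 rows; each row is the pose to reach, as a shift and turn from the pose commanded when the call began; what a row does not reach only later rows make up. A row lasts 1/12 s, in which the tool goes at most 41.7 mm and 7.16 degrees, less where a joint would pass 70% of its speed; a pose out of reach is approached as far as the arm can. A call with a gripper value outside its range is refused whole. The fingers move at their own pace and stop on an object; the grip force is fixed at half the most. Time passes only in rows, so rows that repeat a pose let the fingers close, or fill a call up. It gives the time, the measured TCP pose, the force, the opening and the grip force at its end, in the units of the state.
- get_obs(): the state, without advancing time (a new reading comes with each control period).
- camera(name): name is "side" or "top"; returns a dict with "pixels" (480x640x3 uint8, red, green, blue), "z_map" (480x640 float32, m along the optical axis (not along the pixel's ray), 0 where there is no reading), "camera_matrix" (3x3 intrinsics, pixels), "cam_to_world" (4x4, takes a point from camera to world coordinates). Camera axes: x right, y up, looking along -z (the intrinsics and any distortion apply to the point x, -y, -z); pixel columns grow to the right and rows downward; lengths in m; the calibration is good to about 2 mm. A picture is of the moment at which its call begins.
- hand_in(): hands the job in; it is judged then, once.
The state is a dict: "time_s": time; "q": joint angles; "dq": joint speeds; "joint_efforts": joint torques, N m; "eef_pos": TCP position; "eef_rot": TCP orientation; "wrist_force": force on the tool from outside, world axes, zero at the start; "torque": the same for the moment, N m; "opening": opening from 0.0 (shut) to 1.0 (fully open); "grasp_force": force on a finger pad.
Only numpy, scipy, OpenCV 4.12 (cv2) and the standard library are available. Lean on these libraries where they do the work, as an engineer would, in place of code of your own. Each camera call takes 0.05 s, during which the arm holds its last target. There are 200 camera calls.

## Task

The two laundry bottles are going for refilling, so their loose dosing caps have to be collected, mouth down. First lift the cap off the tall round bottle and set it flat into the seat of the round metal holder; then lift the cap off the short oblong bottle and nest it squarely over the first one, right down onto its step. Lower the caps into place rather than dropping them, leave both bottles standing where they are, and do not disturb the other things on the worktop.

Things in the scene. Friction and masses are not known exactly. Their poses are not given: they have to be found in the camera images.
- tall_cap: Cap on the tall bottle: hollow grey plastic, open mouth down, 30 g, round, 52 mm high, wall 2.5 mm. Ribbed skirt 56 mm outside (51 inside) and 24 mm high, flat step inwards, then a closed dome tapering from 46 to 32 mm diameter. Origin: centre of the mouth, z up. Starts with its origin 190 mm up. Not screwed on: lift 30 mm to clear the spout. Grip the skirt's top 10 mm.
- short_cap: Cap on the short bottle, same shape, size, grip and origin as the tall bottle's cap. Starts with its origin 125 mm above the worktop. Nested over the other cap its lower rim rests on that cap's step: origin 24 mm above the other's origin, about 2.5 mm of play all round.
- tall_bottle: Tall round white plastic bottle, 86 mm diameter, loose, about 0.8 kg; origin at the centre of its underside, z up. A flat round seat (62 mm diameter) for the cap lies 190 mm up on its axis; above it a neck of 45 mm diameter, 14 mm high, and a thin spout 26 mm high, both inside the cap.
- short_bottle: Short oblong white plastic bottle, 120 mm (x) by 78 mm (y), body 100 mm high, loose, about 0.8 kg, with a loop handle reaching to 95 mm on its +x side below 95 mm height; origin at the centre of its underside, z up. Cap seat 125 mm up on the axis; neck and spout as on the tall bottle.
- holder: Low round stand of bare metal, fixed to the worktop: foot 92 mm diameter, 6 mm high; above it 72 mm diameter, with a shallow round seat in the top: 63 mm inside diameter, floor 18 mm above the worktop, rim 26 mm above the worktop. Origin at the centre of its underside, z up.
- holder_seat (a point): Centre of the floor of the holder's seat, 18 mm above the worktop; z up. A seated cap's origin lies here, with about 3.5 mm of play sideways.
- hammer: Yellow plastic hammer lying on the worktop, 240 mm long; bystander. Origin under its middle.
- g_clamp: Steel G-clamp lying flat, about 175 by 100 mm, 16 mm high; bystander. Origin under the middle of its frame.
- honey_jar: Empty open glass honey jar, 72 mm diameter, 95 mm high; bystander. Origin at the centre of its underside.
- mallet: Wooden mallet lying on its side, 290 mm long, head 60 mm high; bystander. Origin under the handle.
- caddy: Black plastic storage caddy, open, 140 by 200 by 100 mm; bystander. Origin at the centre of its underside.
- lint_brush: Wooden-backed brush, 170 by 45 by 36 mm, bristles down; bystander. Origin at the centre of its underside.
Not all that is in view belongs to the job. What is shaped like the tall_cap but green is not meant.

How it is judged:
On the way, in this order (a step that is already met when the one before it is completed fails the run):
1. the tall bottle's cap sits flat in the holder's seat, let go of, while the other cap is still on its bottle (horizontal distance between tall_cap and holder_seat below 0.007 m and z of tall_cap in the frame of holder_seat below 0.004 m and angle between tall_cap's own z axis and vertical below 0.1 rad and contact force between tall_cap and the fingers below 0.05 N and horizontal distance between short_cap and short_bottle below 0.012 m and z of short_cap in the frame of short_bottle below 0.14 m), for 0.2 s.
2. the short bottle's cap is nested over the first, let go of (horizontal distance between short_cap and tall_cap below 0.006 m and z of short_cap in the frame of tall_cap between 0.019 and 0.028 m and angle between short_cap's own z axis and vertical below 0.1 rad and contact force between short_cap and the fingers below 0.05 N), for 0.2 s.
At the end, for the whole second after the job is handed in: Tall bottle's cap in the seat, mouth down (within 7 mm of centre, under 4 mm above floor); other cap over it (axes within 6 mm, 19-28 mm higher); tilts under 0.1 rad, at rest, released. Bottles upright (0.1 rad), bottles and bystanders within 30 mm of their start (all of step 2 and horizontal distance between tall_cap and holder_seat below 0.007 m and z of tall_cap in the frame of holder_seat below 0.004 m and angle between each of tall_cap, tall_bottle, short_bottle's own z axis and vertical below 0.1 rad and contact force between tall_cap and the fingers below 0.05 N and linear speed of each of tall_cap, short_cap below 0.02 m/s and distance of each of tall_bottle, short_bottle, hammer, g_clamp, honey_jar, mallet, caddy, lint_brush from where it was at the start of the episode below 0.03 m); the robot touches nothing.
It fails at once if a cap is dropped (falls free faster than 0.7 m/s, about 25 mm of fall) ((contact force between tall_cap and the fingers below 0.05 N and contact force between tall_cap and anything else below 0.05 N and linear speed of tall_cap above 0.7 m/s) or (contact force between short_cap and the fingers below 0.05 N and contact force between short_cap and anything else below 0.05 N and linear speed of short_cap above 0.7 m/s)).
It fails at once if a bottle is tipped more than 0.35 rad (angle between any of tall_bottle, short_bottle's own z axis and vertical above 0.35 rad).
It fails at once if a bystander is pushed 30 mm or more from its place (distance of any of hammer, g_clamp, honey_jar, mallet, caddy, lint_brush from where it was at the start of the episode above 0.03 m).
It also fails if it takes over 64 s, if anything falls off the work surface, if the arm or the gripper's body presses on something with over 40 N, if the wrist force passes 120 N, or if a joint passes its speed limit or range.

## Working session

There is one attempt and no reset: what is moved stays moved. The work goes in short steps, Python scripts to look and compute and a tool call to move; the robot and the scene stay as the last step left them, time stands still between calls to the robot, and variables do not carry over. Pictures are saved under pics/ and viewed, at most 10 in all, crops included, and the job is handed in when it is done.

Besides the shell and the picture viewer there is one more tool, called as name([rows], argument=value, ...), one row to a line, values as JSON. carry_out: Moves the arm, as the interface text tells. Its arguments: {"type":"object","properties":{"plan":{"type":"array","items":{"type":"array","items":{"type":"array","items":{"type":"number"}}}}},"required":["plan"]}

```bash
mkdir -p pics; ls
cat > h.py <<'E'
import numpy as np, cv2
from bench import get_obs, camera, hand_in
def cloud(c):
    K=c["camera_matrix"];z=c["z_map"];v,u=np.mgrid[:480,:640]
    P=np.stack([(u-K[0,2])/K[0,0]*z,-(v-K[1,2])/K[1,1]*z,-z,np.ones_like(z)],-1)
    W=P@c["cam_to_world"].T
    return W[...,:3]
def save(n,c): cv2.imwrite("pics/"+n,c["pixels"][...,::-1])
E
python3 - <<'E'
from h import *
for n in ("top","side"):
    c=camera(n);save(n+"0.png",c);print(n,c["camera_matrix"].tolist(),np.round(c["cam_to_world"],3).tolist(),[k for k in c]);np.savez(n+"0.npz",W=cloud(c),p=c["pixels"],z=c["z_map"])
o=get_obs();print(o)
E
```

```text
pics
top [[546.9880751665659, 0.0, 321.1456172009554], [0.0, 546.9880751665659, 235.311755234384], [0.0, 0.0, 1.0]] [[0.022, 0.996, -0.089, 0.488], [-1.0, 0.021, -0.011, 0.022], [-0.01, 0.089, 0.996, 1.302], [0.0, 0.0, 0.0, 1.0]] ['pixels', 'z_map', 'camera_matrix', 'cam_to_world']
side [[558.8384247749418, 0.0, 329.2414949154698], [0.0, 558.8384247749418, 250.20417640701712], [0.0, 0.0, 1.0]] [[0.992, 0.065, -0.11, 0.454], [-0.128, 0.529, -0.839, -0.947], [0.004, 0.846, 0.533, 0.744], [0.0, 0.0, 0.0, 1.0]] ['pixels', 'z_map', 'camera_matrix', 'cam_to_world']
{'time_s': 0.1, 'q': array([ 1.00769966e+00,  1.81454797e-01,  1.60792306e+00, -1.55465469e-05,
        1.35379090e+00, -2.06293421e-01]), 'dq': array([-6.82583096e-05, -2.14516961e-03, -1.54351199e-03,  1.81407557e-03,
       -6.44218586e-04, -8.43400673e-04]), 'joint_efforts': array([-2.08159572e-04, -4.45872045e+01, -3.52236843e+01, -3.71915603e-04,
        4.09369051e-03, -2.91267793e-05]), 'eef_pos': array([0.2005478 , 0.53835832, 0.23047369]), 'eef_rot': array([-2.88702372e-04,  1.77455085e-01,  9.84128585e-01, -7.33303603e-04]), 'wrist_force': array([ 0.58678363, -0.19287809, -0.19357704]), 'torque': array([ 0.02315815, -0.02364123, -0.03533674]), 'grasp_force': 0.0, 'opening': 0.9996404805868725}
```

View pics/top0.png

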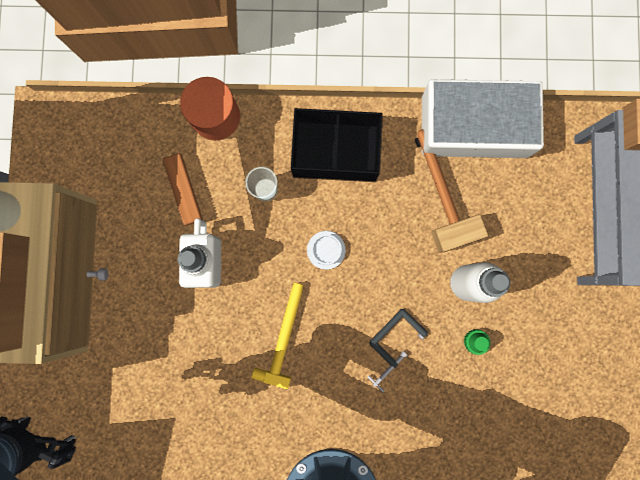

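View pics/side0.png

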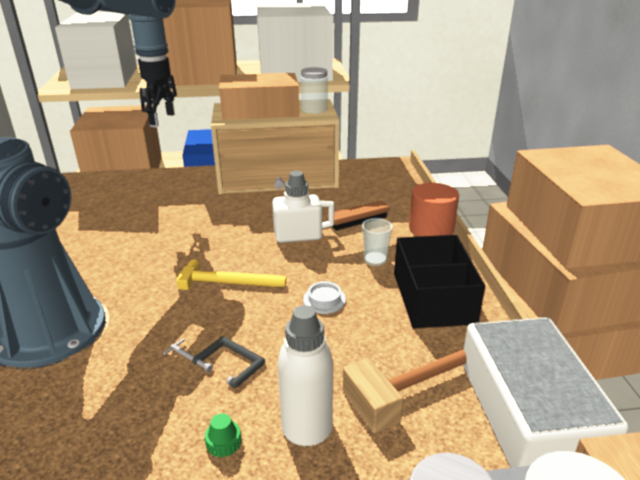

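The top view shows the tall bottle's cap at (495,283), the short bottle's cap at (192,259) and the holder at (327,250). The green decoy cap is at (477,342). In the side view the caps are at (304,325) and (296,184), and the holder is at (325,296).

Run:
```python
from h import *
from scipy.optimize import least_squares
def fit(P,R):
    return least_squares(lambda c:np.hypot(P[:,0]-c[0],P[:,1]-c[1])-R,P[:,:2].mean(0),loss='soft_l1',f_scale=.001)
D={n:np.load(n+"0.npz") for n in("top","side")}
B={"tall":{"top":(470,262,515,305),"side":(284,300,326,352)},"short":{"top":(172,240,210,275),"side":(280,168,312,200)},"holder":{"top":(304,228,350,272),"side":(300,278,350,314)}}
H={"tall":.19,"short":.125}
for k in B:
  for n in D:
    a=B[k][n];W=D[n]["W"][a[1]:a[3],a[0]:a[2]].reshape(-1,3);px=D[n]["p"][a[1]:a[3],a[0]:a[2]].reshape(-1,3).astype(int);z=W[:,2]
    if k!="holder":
        h=H[k]
        hsv=px.max(1)
        top=W[(z>h+.045)&(z<h+.06)];sk=W[(z>h+.004)&(z<h+.021)&(hsv<170)]
        f=fit(sk,.028)
        print(k,n,"dome top",len(top),np.round(np.median(top,0),4),"zmax",z.max().round(4),"skirt",len(sk),np.round(f.x,4),"res",np.abs(f.fun).mean().round(4))
        st=W[(z>h+.021)&(z<h+.027)];print("  step",len(st),np.round(st.mean(0),4), "minmax",np.round((st.min(0)+st.max(0))/2,4))
    else:
        rim=W[(z>.022)&(z<.032)];f=fit(rim,.0338);fl=W[(z>.013)&(z<.021)]
        f2=least_squares(lambda c:np.hypot(rim[:,0]-c[0],rim[:,1]-c[1])-c[2],[*rim[:,:2].mean(0),.034],loss='soft_l1',f_scale=.001)
        print(k,n,len(rim),np.round(f.x,4),np.abs(f.fun).mean().round(4),"free",np.round(f2.x,4),"zmed",np.median(rim[:,2]).round(4),"floor",np.round(np.median(fl,0),4))
W=D["top"]["W"]
for nm,(u,v) in dict(handle=(200,226),jar=(262,184),brush=(190,215),mallet=(460,232),clamp=(404,312),ham=(295,290),green=(478,340)).items(): print(nm,np.round(W[v,u],3))
# body of short bottle orientation
w=W[225:292,172:228].reshape(-1,3);w=w[(w[:,2]>.085)&(w[:,2]<.106)];print("body",np.round(w.min(0),3),np.round(w.max(0),3),cv2.minAreaRect((w[:,:2]*1000).astype(np.float32)))
```

```text
tall top dome top 262 [ 0.4993 -0.3109  0.241 ] zmax 1.3016 skirt 96 [ 0.4995 -0.3132] res 0.0012
  step 196 [ 0.4993 -0.3083  0.2137] minmax [ 0.4997 -0.3123  0.214 ]
tall side dome top 354 [ 0.5007 -0.3214  0.2412] zmax 0.7444 skirt 352 [ 0.5007 -0.3161] res 0.0008
  step 297 [ 0.4994 -0.3301  0.2139] minmax [ 0.5004 -0.3225  0.214 ]
short top dome top 229 [0.5351 0.3079 0.1766] zmax 1.3016 skirt 67 [0.5353 0.31  ] res 0.0012
  step 174 [0.5353 0.3071 0.1491] minmax [0.5346 0.3094 0.149 ]
short side dome top 92 [0.5357 0.3004 0.1757] zmax 0.7444 skirt 150 [0.5365 0.3061] res 0.0016
  step 84 [0.5364 0.2904 0.1487] minmax [0.5363 0.2985 0.1489]
holder top 155 [0.5689 0.0246] 0.0024 free [0.5689 0.0246 0.033 ] zmed 0.0252 floor [0.5686 0.0248 0.0174]
holder side 178 [0.5707 0.0196] 0.0017 free [0.5707 0.0195 0.0334] zmed 0.0248 floor [0.5711 0.0218 0.0174]
handle [0.611 0.307 0.089]
jar [0.724 0.182 0.006]
brush [0.642 0.344 0.037]
mallet [ 0.613 -0.279  0.062]
clamp [ 0.427 -0.16   0.014]
ham [0.473 0.095 0.022]
green [ 0.37  -0.321  0.052]
body [0.475 0.271 0.085] [0.614 0.35  0.106] ((544.1978149414062, 310.14410400390625), (138.70559692382812, 77.28987884521484), 2.2639029026031494)
```

carry_out([
  [[0.01,-0.025,0.015,0,0,0,1],[0.022,-0.06,0.03,0,0,0,1],[0.034,-0.095,0.04,0,0,0,1],[0.046,-0.13,0.05,0,0,0,1],[0.058,-0.165,0.05,0,0,0,1]],
])

```text
time_s: 0.52
eef_pos: [0.2595, 0.3729, 0.283]
eef_rot: [0.001, 0.177, 0.984, 0.001]
wrist_force: [1.9, -0.0, 0.4]
opening: 0.998
grasp_force: 0.0
```

carry_out([
  [[0.012,-0.035,0,0,0,0,1],[0.024,-0.07,0,0,0,0,1],[0.036,-0.105,0,0,0,0,1],[0.048,-0.14,0,0,0,0,1],[0.06,-0.175,0,0,0,0,1]],
])

```text
time_s: 0.93
eef_pos: [0.3187, 0.1972, 0.2811]
eef_rot: [0.0, 0.177, 0.984, 0.0]
wrist_force: [2.5, -0.5, -0.7]
opening: 1.004
grasp_force: 0.0
```

carry_out([
  [[0.012,-0.035,0,0,0,0,1],[0.024,-0.07,0,0,0,0,1],[0.036,-0.105,0,0,0,0,1],[0.048,-0.14,0,0,0,0,1],[0.06,-0.175,0,0,0,0,1]],
])

```text
time_s: 1.35
eef_pos: [0.3788, 0.022, 0.2812]
eef_rot: [0.0, 0.178, 0.984, 0.0]
wrist_force: [1.6, 0.4, 0.0]
opening: 0.998
grasp_force: 0.0
```

carry_out([
  [[0.012,-0.035,0,0,0,0,1],[0.024,-0.07,0,0,0,0,1],[0.036,-0.105,0,0,0,0,1],[0.048,-0.14,0,0,0,0,1],[0.06,-0.175,0,0,0,0,1]],
])

```text
time_s: 1.77
eef_pos: [0.4388, -0.1531, 0.281]
eef_rot: [-0.0, 0.178, 0.984, 0.0]
wrist_force: [0.2, 0.5, 0.2]
opening: 1.001
grasp_force: 0.0
```

carry_out([
  [[0.012,-0.035,0,0,0,0,1],[0.024,-0.07,0,0,0,0,1],[0.036,-0.105,0,0,0,0,1],[0.048,-0.14,0,0,0,0,1],[0.061,-0.163,0,0,0,0,1]],
])

```text
time_s: 2.18
eef_pos: [0.4996, -0.3173, 0.2804]
eef_rot: [-0.0, 0.178, 0.984, -0.0]
wrist_force: [0.1, 0.7, 0.5]
opening: 0.999
grasp_force: 0.0
```

carry_out([
  [[0,0,-0.02,0,0,0,1],[0,0,-0.04,0,0,0,1],[0,0,-0.06,0,0,0,1],[0,0,-0.078,0,0,0,1],[0,0,-0.083,0,0,0,1]],
])

```text
time_s: 2.6
eef_pos: [0.4981, -0.3127, 0.1942]
eef_rot: [-0.003, 0.178, 0.984, 0.002]
wrist_force: [-0.3, 0.8, -0.4]
opening: 1.001
grasp_force: 0.0
```

Run:
```python
from h import *
c=camera("side");o=get_obs();print(o["eef_pos"],o["wrist_force"])
cv2.imwrite("pics/s1.png",cv2.resize(c["pixels"][240:400,220:400,::-1],None,fx=3.3,fy=3.3))
```

```text
[ 0.49830948 -0.31284538  0.19479987] [-0.88899052  0.67660452 -0.22615218]
```

View pics/s1.png

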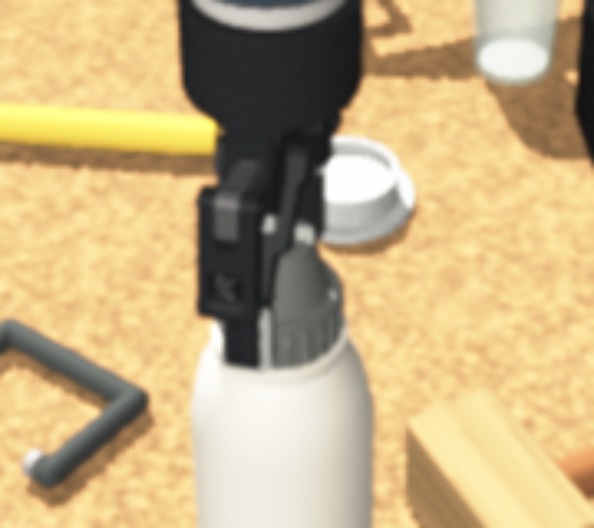

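Run:
```python
from h import *
c=camera("side");W=cloud(c);p=c["pixels"].max(2)
for v in range(330,358,2): print(v,[ (int(p[v,u]),*np.round(W[v,u]*1000).astype(int)) for u in (290,293,296,300)])
o=get_obs();print(o["eef_pos"],o["time_s"])
```

```text
330 [(62, np.int64(477), np.int64(-381), np.int64(264)), (41, np.int64(481), np.int64(-381), np.int64(264)), (39, np.int64(484), np.int64(-389), np.int64(271)), (40, np.int64(491), np.int64(-373), np.int64(256))]
332 [(57, np.int64(477), np.int64(-384), np.int64(264)), (50, np.int64(481), np.int64(-384), np.int64(263)), (42, np.int64(484), np.int64(-386), np.int64(265)), (51, np.int64(490), np.int64(-374), np.int64(253))]
334 [(52, np.int64(476), np.int64(-386), np.int64(262)), (50, np.int64(480), np.int64(-386), np.int64(261)), (42, np.int64(484), np.int64(-387), np.int64(262)), (151, np.int64(491), np.int64(-365), np.int64(242))]
336 [(41, np.int64(476), np.int64(-385), np.int64(258)), (40, np.int64(480), np.int64(-387), np.int64(259)), (39, np.int64(484), np.int64(-388), np.int64(260)), (176, np.int64(491), np.int64(-363), np.int64(237))]
338 [(37, np.int64(477), np.int64(-366), np.int64(238)), (36, np.int64(480), np.int64(-384), np.int64(253)), (35, np.int64(484), np.int64(-388), np.int64(256)), (177, np.int64(491), np.int64(-362), np.int64(233))]
340 [(42, np.int64(477), np.int6
[... 1245 characters left out ...]
(214))]
352 [(235, np.int64(477), np.int64(-334), np.int64(183)), (230, np.int64(482), np.int64(-338), np.int64(187)), (215, np.int64(485), np.int64(-364), np.int64(210)), (216, np.int64(490), np.int64(-364), np.int64(209))]
354 [(243, np.int64(477), np.int64(-333), np.int64(179)), (240, np.int64(481), np.int64(-338), np.int64(183)), (240, np.int64(486), np.int64(-344), np.int64(188)), (239, np.int64(491), np.int64(-345), np.int64(188))]
356 [(245, np.int64(477), np.int64(-333), np.int64(175)), (247, np.int64(481), np.int64(-336), np.int64(177)), (247, np.int64(486), np.int64(-340), np.int64(179)), (243, np.int64(491), np.int64(-344), np.int64(183))]
[ 0.49902441 -0.31343833  0.19669861] 2.7
```

The fingertip is about 0.21 m up, level with the upper part of the skirt, and the fingers straddle the cap. Closing now.

carry_out([
  [[0,0,0,0,0,0,0.7],[0,0,0,0,0,0,0.5],[0,0,0,0,0,0,0.3],[0,0,0,0,0,0,0.3],[0,0,0,0,0,0,0.3]],
])

```text
time_s: 3.12
eef_pos: [0.5009, -0.3152, 0.2007]
eef_rot: [0.002, 0.177, 0.984, -0.001]
wrist_force: [0.1, 0.8, 6.3]
opening: 0.627
grasp_force: 63.3
```

carry_out([
  [[0,0,0,0,0,0,0.3],[0,0,0,0,0,0,0.3],[0,0,0,0,0,0,0.3],[0,0,0,0,0,0,0.3],[0,0,0,0,0,0,0.3]],
])

```text
time_s: 3.53
eef_pos: [0.501, -0.3152, 0.2008]
eef_rot: [0.002, 0.177, 0.984, -0.001]
wrist_force: [0.5, -0.2, 6.7]
opening: 0.621
grasp_force: 63.3
```

carry_out([
  [[0,0,0.005,0,0,0,0.3],[0,0,0.015,0,0,0,0.3],[0,0,0.03,0,0,0,0.3],[0,0,0.05,0,0,0,0.3],[0,0,0.07,0,0,0,0.3]],
])

```text
time_s: 3.95
eef_pos: [0.4996, -0.3139, 0.2695]
eef_rot: [-0.0, 0.177, 0.984, 0.0]
wrist_force: [0.2, 0.7, -0.1]
opening: 0.623
grasp_force: 62.8
```

Run:
```python
from h import *
c=camera("side");o=get_obs();print(o["eef_pos"],o["wrist_force"],o["opening"],o["grasp_force"])
cv2.imwrite("pics/s2.png",cv2.resize(c["pixels"][200:420,220:420,::-1],None,fx=2.5,fy=2.5))
```

```text
[ 0.50126396 -0.31541335  0.27475714] [ 0.18469983 -1.04656761  3.59665669] 0.6225508201570367 62.849601209163666
```

View pics/s2.png

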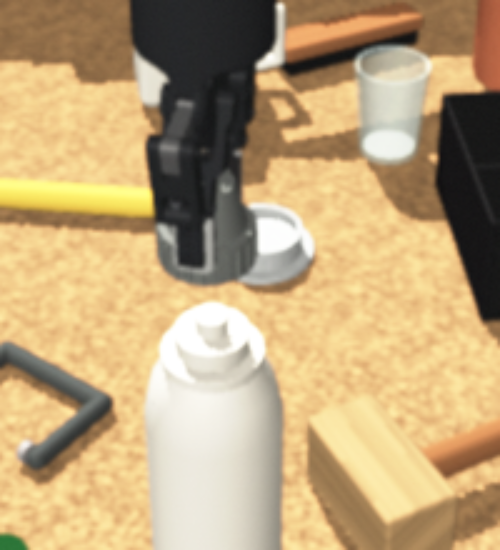

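The cap is held upright in the fingers at crop (205,245), and the bottle still stands with its spout bare. Moving over the holder.

carry_out([
  [[0.004,0.02,0,0,0,0,0.3],[0.01,0.05,0,0,0,0,0.3],[0.017,0.085,0,0,0,0,0.3],[0.025,0.12,0,0,0,0,0.3],[0.032,0.155,0,0,0,0,0.3]],
])

```text
time_s: 4.42
eef_pos: [0.532, -0.1579, 0.269]
eef_rot: [0.0, 0.178, 0.984, -0.0]
wrist_force: [1.2, 0.1, -0.2]
opening: 0.624
grasp_force: 62.9
```

carry_out([
  [[0.007,0.035,0,0,0,0,0.3],[0.014,0.07,0,0,0,0,0.3],[0.021,0.105,0,0,0,0,0.3],[0.029,0.14,0,0,0,0,0.3],[0.035,0.167,-0.01,0,0,0,0.3]],
])

```text
time_s: 4.83
eef_pos: [0.5682, 0.0103, 0.2611]
eef_rot: [0.002, 0.177, 0.984, 0.0]
wrist_force: [-0.0, -0.3, 0.3]
opening: 0.623
grasp_force: 62.9
```

carry_out([
  [[0.002,0.01,-0.02,0,0,0,0.3],[0.003,0.015,-0.055,0,0,0,0.3],[0.003,0.015,-0.09,0,0,0,0.3],[0.003,0.015,-0.105,0,0,0,0.3],[0.003,0.015,-0.11,0,0,0,0.3]],
])

```text
time_s: 5.25
eef_pos: [0.5674, 0.0235, 0.1449]
eef_rot: [-0.003, 0.177, 0.984, -0.0]
wrist_force: [-0.6, 1.2, 0.5]
opening: 0.62
grasp_force: 63.0
```

```bash
cat > m.py <<'E'
from h import *
for i in range(3): c=camera("side")
t=camera("top");o=get_obs();e=o["eef_pos"];print(o["time_s"],e.round(4),o["eef_rot"].round(3),o["wrist_force"].round(1),o["opening"])
from scipy.optimize import least_squares
def fit(P,R): return least_squares(lambda c:np.hypot(P[:,0]-c[0],P[:,1]-c[1])-R,P[:,:2].mean(0),loss='soft_l1',f_scale=.001)
W=cloud(c);p=c["pixels"].astype(int);g=(p.max(2)-p.min(2)<30)&(p.max(2)>55)&(p.max(2)<170)
d=np.hypot(W[...,0]-e[0],W[...,1]-e[1])<.045
s=W[g&d&(W[...,2]>e[2]-.012)&(W[...,2]<e[2]+.008)]
f=fit(s,.028);print("side skirt",len(s),f.x.round(4),np.abs(f.fun).mean().round(4),"lowest",np.percentile(W[g&d&(W[...,2]>e[2]-.03)][:,2],[1,3,10]).round(4))
np.savez("m.npz",Ws=W,ps=p,Wt=cloud(t),pt=t["pixels"]);cv2.imwrite("pics/cur.png",cv2.resize(c["pixels"][180:380,220:420,::-1],None,fx=3,fy=3))
E
python3 m.py
```

```text
5.45 [0.5711 0.0224 0.1502] [0.001 0.178 0.984 0.   ] [ 0.8 -0.1 -0.4] 0.6256703816375604
side skirt 200 [0.5692 0.0202] 0.0015 lowest [0.1409 0.1458 0.1617]
```

View pics/cur.png

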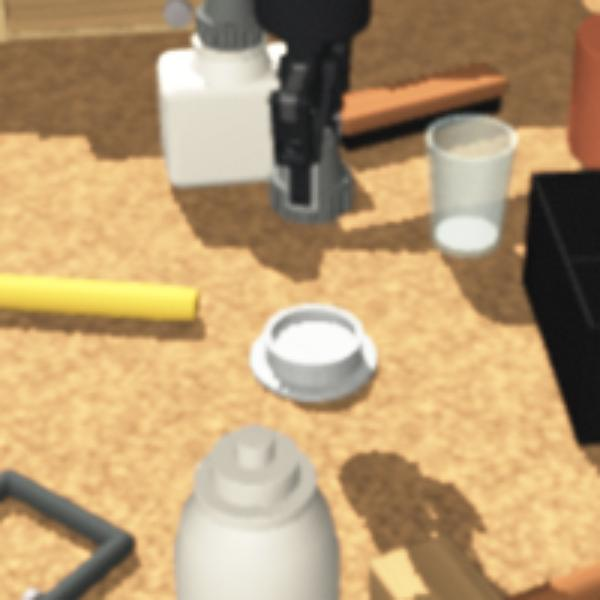

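The cap hangs upright at crop (310,190), above the holder at crop (313,345). Next I refine the holder centre in the side view and compare it with the cap there.

Run:
```python
from h import *
from scipy.optimize import least_squares
d=np.load("m.npz");d0=np.load("top0.npz")
def fit(P,R): return least_squares(lambda c:np.hypot(P[:,0]-c[0],P[:,1]-c[1])-R,P[:,:2].mean(0),loss='soft_l1',f_scale=.001)
for n,W,p in(("side",d["Ws"],d["ps"]),("top",d0["W"],d0["p"])):
    near=np.hypot(W[...,0]-.57,W[...,1]-.022)<.06
    w=W[near]
    foot=w[(w[:,2]>.0045)&(w[:,2]<.009)]
    wall=w[(w[:,2]>.010)&(w[:,2]<.022)&(np.hypot(w[:,0]-.57,w[:,1]-.022)>.033)]
    rim=w[(w[:,2]>.024)&(w[:,2]<.030)]
    inn=w[(w[:,2]>.016)&(w[:,2]<.021)&(np.hypot(w[:,0]-.57,w[:,1]-.022)<.033)]
    for k,q,R in(("wall",wall,.036),("rim",rim,.0338)):
        if len(q)>10:
            f=fit(q,R);print(n,k,len(q),f.x.round(4),np.abs(f.fun).mean().round(4))
    m=(near&(W[...,2]>.0035)).astype(np.uint8);ys,xs=np.where(m)
    print(n,"all mid-range", ((w[w[:,2]>.0035].min(0)+w[w[:,2]>.0035].max(0))/2).round(4), "extent",np.ptp(w[w[:,2]>.0035],axis=0).round(4),"inn",len(inn),((inn.min(0)+inn.max(0))/2).round(4))
```

```text
side wall 155 [0.5705 0.0215] 0.0013
side rim 122 [0.5706 0.0195] 0.0015
side all mid-range [0.573  0.0215 0.2679] extent [0.0944 0.1185 0.5287] inn 265 [0.5712 0.0282 0.0185]
top wall 57 [0.5703 0.0222] 0.0034
top rim 101 [0.569  0.0244] 0.0013
top all mid-range [0.5714 0.0225 0.0176] extent [0.114  0.1082 0.0281] inn 349 [0.569  0.0227 0.0185]
```

carry_out([
  [[0.001,0,-0.02,0,0,0,0.3],[0.001,0,-0.05,0,0,0,0.3],[0.001,0,-0.075,0,0,0,0.3],[0.001,0,-0.095,0,0,0,0.3],[0.001,0,-0.1,0,0,0,0.3]],
])

```text
time_s: 5.87
eef_pos: [0.57, 0.0227, 0.0469]
eef_rot: [-0.001, 0.178, 0.984, -0.0]
wrist_force: [-1.6, -0.2, -0.1]
opening: 0.624
grasp_force: 63.0
```

carry_out([
  [[0,0,-0.002,0,0,0,0.3],[0,0,-0.005,0,0,0,0.3],[0,0,-0.008,0,0,0,0.3],[0,0,-0.01,0,0,0,0.3],[0,0,-0.012,0,0,0,0.3]],
])

```text
time_s: 6.28
eef_pos: [0.5717, 0.0227, 0.0373]
eef_rot: [0.001, 0.177, 0.984, 0.0]
wrist_force: [0.7, -0.1, 0.7]
opening: 0.623
grasp_force: 63.0
```

```bash
sed -i 's/fx=3,fy=3/fx=3,fy=3/' m.py; python3 m.py
```

```text
6.4833 [0.571  0.0228 0.0366] [ 0.     0.177  0.984 -0.   ] [-0.7  0.3 -0.7] 0.6195365606860361
side skirt 169 [0.5708 0.0198] 0.0018 lowest [0.0092 0.0173 0.0381]
```

View pics/cur.png

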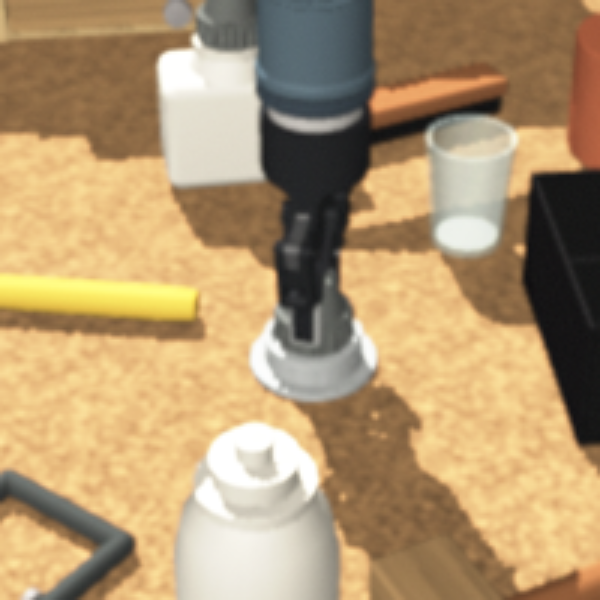

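The cap sits centred over the seat at crop (312,330), with its rim about at the holder's rim. Lowering it in small steps.

carry_out([
  [[0,0,-0.002,0,0,0,0.3],[0,0,-0.004,0,0,0,0.3],[0,0,-0.006,0,0,0,0.3],[0,0,-0.007,0,0,0,0.3],[0,0,-0.008,0,0,0,0.3]],
])

```text
time_s: 6.9
eef_pos: [0.5706, 0.0229, 0.0287]
eef_rot: [-0.0, 0.177, 0.984, -0.0]
wrist_force: [-6.6, 0.8, 15.5]
opening: 0.626
grasp_force: 64.5
```

carry_out([
  [[0,0,-0.0005,0,0,0,0.3],[0,0,-0.001,0,0,0,0.3],[0,0,-0.0015,0,0,0,0.3],[0,0,-0.0015,0,0,0,0.3],[0,0,-0.0015,0,0,0,0.3]],
])

```text
time_s: 7.32
eef_pos: [0.5706, 0.0229, 0.0286]
eef_rot: [-0.001, 0.177, 0.984, -0.0]
wrist_force: [-9.8, 0.3, 19.2]
opening: 0.626
grasp_force: 64.9
```

carry_out([
  [[-0.001,0,0.001,0,0,0,0.3],[-0.001,0,0.001,0,0,0,0.3],[-0.001,0,0.001,0,0,0,0.7],[-0.001,0,0.001,0,0,0,0.9],[-0.001,0,0.001,0,0,0,1]],
])

```text
time_s: 7.73
eef_pos: [0.5696, 0.0228, 0.0274]
eef_rot: [-0.0, 0.177, 0.984, 0.0]
wrist_force: [0.6, -0.0, 0.4]
opening: 0.953
grasp_force: 0.0
```

carry_out([
  [[0,0,0,0,0,0,1],[0,0,0,0,0,0,1],[0,0,0,0,0,0,1],[0,0,0,0,0,0,1],[0,0,0,0,0,0,1]],
])

```text
time_s: 8.15
eef_pos: [0.5698, 0.0228, 0.0277]
eef_rot: [-0.0, 0.177, 0.984, -0.0]
wrist_force: [0.5, 0.2, 1.2]
opening: 1.002
grasp_force: 0.0
```

carry_out([
  [[0,0,0.01,0,0,0,1],[0,0,0.03,0,0,0,1],[0,0,0.06,0,0,0,1],[0,0,0.1,0,0,0,1],[0,0,0.14,0,0,0,1]],
])

```text
time_s: 8.57
eef_pos: [0.5689, 0.023, 0.1692]
eef_rot: [-0.001, 0.177, 0.984, -0.0]
wrist_force: [0.9, -0.1, -0.0]
opening: 0.999
grasp_force: 0.0
```

carry_out([
  [[0,0.03,0.03,0,0,0,1],[0,0.06,0.05,0,0,0,1],[0,0.095,0.06,0,0,0,1],[0,0.13,0.06,0,0,0,1],[0,0.16,0.06,0,0,0,1]],
])

```text
time_s: 8.98
eef_pos: [0.5703, 0.1849, 0.2305]
eef_rot: [0.002, 0.177, 0.984, 0.001]
wrist_force: [0.8, -0.4, -1.2]
opening: 1.001
grasp_force: 0.0
```

```bash
cat > caps.py <<'E'
from h import *
import sys
from scipy.optimize import least_squares
def fit(P,R): return least_squares(lambda c:np.hypot(P[:,0]-c[0],P[:,1]-c[1])-R,P[:,:2].mean(0),loss='soft_l1',f_scale=.001)
C={n:camera(n) for n in("side","top")}
for n,c in C.items():
    W=cloud(c);p=c["pixels"].astype(int);m=p.max(2);g=(m-p.min(2)<30)&(m>40)&(m<190)
    for k,x,y,z0 in(("tall",.57,.022,.018),("short",.5355,.308,.125)):
        near=g&(np.hypot(W[...,0]-x,W[...,1]-y)<.04)
        s=W[near&(W[...,2]>z0+.009)&(W[...,2]<z0+.021)];t=W[near&(W[...,2]>z0+.045)&(W[...,2]<z0+.065)]
        if len(s)<15: print(n,k,"few",len(s));continue
        f=fit(s,.028);r=t[:,:2]-(t[:,:2].mean(0));A=np.c_[r,np.ones(len(t))]
        st=W[near&(W[...,2]>z0+.0215)&(W[...,2]<z0+.0275)]
        print(n,k,"skirt",len(s),f.x.round(4),np.abs(f.fun).mean().round(4),"top z",np.percentile(t[:,2],[50,95]).round(4) if len(t) else None,"step z",np.median(st[:,2]).round(4))
cv2.imwrite("pics/s5.png",np.hstack([cv2.resize(C["side"]["pixels"][260:340,280:370,::-1],(400,356)),cv2.resize(C["top"]["pixels"][205:295,275:375,::-1],(395,356))]))
o=get_obs();print(o["time_s"],o["eef_pos"])
E
python3 caps.py
```

```text
side tall skirt 142 [0.5699 0.0203] 0.0016 top z [0.0688 0.0711] step z 0.0421
side short skirt 101 [0.5361 0.3063] 0.0018 top z [0.1753 0.1776] step z 0.1485
top tall skirt 57 [0.5682 0.0228] 0.0027 top z [0.0692 0.0734] step z 0.0421
top short skirt 30 [0.5353 0.31  ] 0.0008 top z [0.1762 0.1797] step z 0.1492
9.0833 [0.56923112 0.18702776 0.22904526]
```

View pics/s5.png

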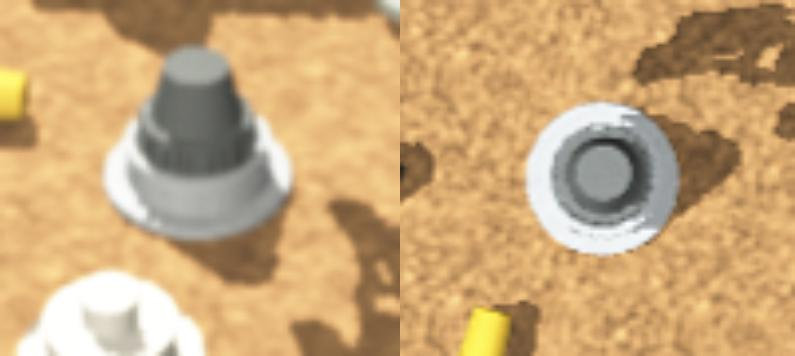

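The first cap sits flat and centred in the seat: its step is at z = 0.042 m, and the crops show it at (195,130) in the side view and (603,175) in the top view. Going to the short bottle's cap.

carry_out([
  [[-0.008,0.03,0,0,0,0,1],[-0.017,0.065,0,0,0,0,1],[-0.026,0.1,0,0,0,0,1],[-0.032,0.12,0,0,0,0,1],[-0.034,0.126,0,0,0,0,1]],
])

```text
time_s: 9.5
eef_pos: [0.5346, 0.3112, 0.2283]
eef_rot: [-0.0, 0.176, 0.984, 0.0]
wrist_force: [-0.1, -0.1, 0.2]
opening: 1.002
grasp_force: 0.0
```

carry_out([
  [[0,0,-0.015,0,0,0,1],[0,0,-0.04,0,0,0,1],[0,0,-0.065,0,0,0,1],[0,0,-0.085,0,0,0,1],[0,0,-0.0945,0,0,0,1]],
])

```text
time_s: 9.92
eef_pos: [0.5346, 0.3069, 0.1304]
eef_rot: [-0.002, 0.178, 0.984, -0.001]
wrist_force: [-0.7, -0.8, -0.9]
opening: 1.0
grasp_force: 0.0
```

carry_out([
  [[0,0,0,0,0,0,1],[0,0,0,0,0,0,1],[0,0,0,0,0,0,0.7],[0,0,0,0,0,0,0.5],[0,0,0,0,0,0,0.3]],
])

```text
time_s: 10.33
eef_pos: [0.5372, 0.3091, 0.1357]
eef_rot: [0.002, 0.177, 0.984, 0.001]
wrist_force: [1.5, 0.6, 3.9]
opening: 0.625
grasp_force: 63.5
```

carry_out([
  [[0,0,0,0,0,0,0.3],[0,0,0,0,0,0,0.3],[0,0,0,0,0,0,0.3],[0,0,0,0,0,0,0.3],[0,0,0,0,0,0,0.3]],
])

```text
time_s: 10.75
eef_pos: [0.5373, 0.3093, 0.1358]
eef_rot: [0.002, 0.177, 0.984, 0.001]
wrist_force: [-0.2, -0.8, 6.5]
opening: 0.622
grasp_force: 63.4
```

carry_out([
  [[0,0,0.005,0,0,0,0.3],[0,0,0.015,0,0,0,0.3],[0,0,0.03,0,0,0,0.3],[0,0,0.05,0,0,0,0.3],[0,0,0.07,0,0,0,0.3]],
])

```text
time_s: 11.17
eef_pos: [0.5355, 0.3087, 0.2044]
eef_rot: [-0.0, 0.177, 0.984, -0.0]
wrist_force: [1.1, -0.5, 0.6]
opening: 0.619
grasp_force: 62.9
```

carry_out([
  [[0.003,-0.02,0,0,0,0,0.3],[0.007,-0.05,0,0,0,0,0.3],[0.011,-0.085,0,0,0,0,0.3],[0.015,-0.12,0,0,0,0,0.3],[0.019,-0.155,0,0,0,0,0.3]],
])

```text
time_s: 11.58
eef_pos: [0.5548, 0.1527, 0.2043]
eef_rot: [0.0, 0.177, 0.984, 0.0]
wrist_force: [1.3, -0.4, -0.1]
opening: 0.626
grasp_force: 62.9
```

carry_out([
  [[0.004,-0.035,0,0,0,0,0.3],[0.008,-0.07,0,0,0,0,0.3],[0.012,-0.105,0,0,0,0,0.3],[0.014,-0.125,0,0,0,0,0.3],[0.015,-0.131,0,0,0,0,0.3]],
])

```text
time_s: 12.0
eef_pos: [0.5703, 0.0194, 0.2043]
eef_rot: [0.001, 0.179, 0.984, -0.0]
wrist_force: [0.4, 0.5, -0.8]
opening: 0.626
grasp_force: 62.9
```

carry_out([
  [[0,0,-0.01,0,0,0,0.3],[0,0,-0.02,0,0,0,0.3],[0,0,-0.03,0,0,0,0.3],[0,0,-0.035,0,0,0,0.3],[0,0,-0.04,0,0,0,0.3]],
])

```text
time_s: 12.42
eef_pos: [0.5689, 0.0243, 0.1617]
eef_rot: [-0.001, 0.177, 0.984, 0.0]
wrist_force: [0.6, -0.3, 0.0]
opening: 0.623
grasp_force: 62.9
```

```bash
sed -i 's#pics/cur.png#pics/cur2.png#' m.py; python3 m.py; python3 caps.py
```

```text
12.6167 [0.5698 0.0234 0.1632] [-0.     0.177  0.984  0.   ] [ 0.1  0.3 -0.3] 0.6294297169123391
side skirt 190 [0.5681 0.021 ] 0.0016 lowest [0.155  0.16   0.1756]
side tall skirt 137 [0.5699 0.0204] 0.0015 top z [0.0689 0.0711] step z 0.0421
side short few 4
top tall few 5
top short skirt 53 [0.5251 0.3214] 0.004 top z None step z 0.1489
12.7167 [0.57018724 0.02301615 0.1637774 ]caps.py:12: RuntimeWarning: Mean of empty slice.
  f=fit(s,.028);r=t[:,:2]-(t[:,:2].mean(0));A=np.c_[r,np.ones(len(t))]
  ret = um.true_divide(
```

View pics/cur2.png

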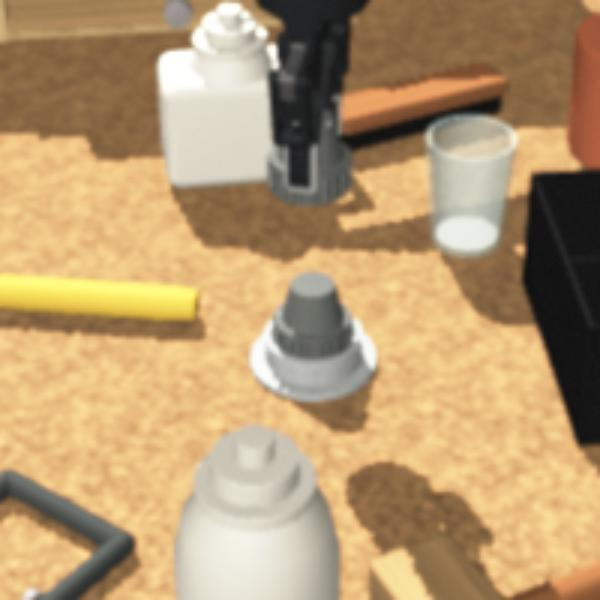

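The second cap is held upright at crop (309,170), the first is seated at crop (312,330), and both bottles are standing. I'll correct +1 mm in x, lower to just above the dome and measure again.

carry_out([
  [[0.001,0,-0.015,0,0,0,0.3],[0.001,0,-0.035,0,0,0,0.3],[0.001,0,-0.055,0,0,0,0.3],[0.001,0,-0.065,0,0,0,0.3],[0.001,0,-0.07,0,0,0,0.3]],
])

```text
time_s: 13.13
eef_pos: [0.5699, 0.0229, 0.0918]
eef_rot: [-0.001, 0.178, 0.984, -0.0]
wrist_force: [0.3, -0.0, -0.9]
opening: 0.621
grasp_force: 62.9
```

```bash
python3 m.py
python3 - <<'E'
from h import *
d=np.load("m.npz");W,p=d["Ws"],d["ps"]
m=p.max(2);g=(m-p.min(2)<30)&(m>55)&(m<170)
# horizontal extents (world x at rows) of held skirt and seated skirt
for k,z0,z1 in(("held",.082,.104),("seated",.027,.040),("dome seated",.05,.068)):
    s=g&(abs(W[...,0]-.57)<.045)&(abs(W[...,1]-.02)<.045)&(W[...,2]>z0)&(W[...,2]<z1)
    for v in np.unique(np.where(s)[0]): 
        u=np.where(s[v])[0]; 
        if len(u)>15: print(k,v,u.min(),u.max(),(u.min()+u.max())/2,np.round(W[v,u.max()],3))
E
```

```text
13.3333 [0.5717 0.0227 0.0944] [0.001 0.177 0.984 0.   ] [0.6 0.1 0.4] 0.6241957582741229
side skirt 157 [0.5698 0.02  ] 0.0019 lowest [0.0677 0.0858 0.1043]
held 270 312 335 323.5 [0.591 0.002 0.091]
held 271 313 335 324.0 [ 0.591 -0.     0.091]
held 272 313 334 323.5 [0.589 0.001 0.088]
held 273 314 333 323.5 [ 0.586 -0.001  0.086]
held 274 316 332 324.0 [ 0.584 -0.004  0.086]
held 275 316 331 323.5 [ 0.582 -0.006  0.085]
seated 293 312 336 324.0 [0.594 0.007 0.028]
seated 294 312 335 323.5 [0.591 0.002 0.03 ]
seated 295 314 334 324.0 [0.589 0.002 0.027]
seated 296 316 337 326.5 [ 0.595 -0.004  0.028]
dome seated 281 315 332 323.5 [0.586 0.013 0.056]
dome seated 282 315 333 324.0 [0.589 0.013 0.053]
dome seated 283 315 333 324.0 [0.588 0.01  0.053]
dome seated 284 315 332 323.5 [0.586 0.009 0.051]
dome seated 285 317 332 324.5 [0.586 0.007 0.05 ]
```

The column centres agree (323.7 px and 323.9 px), so the cap is aligned. Lowering onto the step.

carry_out([
  [[0,0,-0.006,0,0,0,0.3],[0,0,-0.013,0,0,0,0.3],[0,0,-0.02,0,0,0,0.3],[0,0,-0.026,0,0,0,0.3],[0,0,-0.03,0,0,0,0.3]],
])

```text
time_s: 13.75
eef_pos: [0.5702, 0.0229, 0.0621]
eef_rot: [-0.001, 0.177, 0.984, -0.0]
wrist_force: [-0.1, -0.5, -0.6]
opening: 0.623
grasp_force: 62.9
```

carry_out([
  [[0,0,-0.002,0,0,0,0.3],[0,0,-0.004,0,0,0,0.3],[0,0,-0.006,0,0,0,0.3],[0,0,-0.008,0,0,0,0.3],[0,0,-0.009,0,0,0,0.3]],
])

```text
time_s: 14.17
eef_pos: [0.5709, 0.0228, 0.0542]
eef_rot: [0.0, 0.177, 0.984, -0.0]
wrist_force: [0.3, -0.4, -0.3]
opening: 0.622
grasp_force: 62.9
```

carry_out([
  [[0,0,-0.001,0,0,0,0.3],[0,0,-0.002,0,0,0,0.3],[0,0,-0.003,0,0,0,0.3],[0,0,-0.0035,0,0,0,0.3],[0,0,-0.0035,0,0,0,0.3]],
])

```text
time_s: 14.58
eef_pos: [0.5711, 0.0228, 0.0527]
eef_rot: [0.0, 0.177, 0.984, -0.0]
wrist_force: [-6.9, 0.4, 14.9]
opening: 0.622
grasp_force: 64.4
```

carry_out([
  [[-0.001,0,0.001,0,0,0,0.3],[-0.001,0,0.001,0,0,0,0.3],[-0.001,0,0.001,0,0,0,0.7],[-0.001,0,0.001,0,0,0,0.9],[-0.001,0,0.001,0,0,0,1]],
])

```text
time_s: 15.0
eef_pos: [0.5696, 0.0228, 0.0515]
eef_rot: [-0.0, 0.177, 0.984, -0.0]
wrist_force: [0.1, -0.2, 0.4]
opening: 0.953
grasp_force: 0.0
```

carry_out([
  [[0,0,0,0,0,0,1],[0,0,0,0,0,0,1],[0,0,0,0,0,0,1],[0,0,0,0,0,0,1],[0,0,0,0,0,0,1]],
])

```text
time_s: 15.42
eef_pos: [0.5698, 0.0228, 0.0517]
eef_rot: [-0.0, 0.177, 0.984, -0.0]
wrist_force: [-0.7, -0.1, -0.3]
opening: 1.0
grasp_force: 0.0
```

carry_out([
  [[0,0,0.01,0,0,0,1],[0,0,0.03,0,0,0,1],[0,0,0.06,0,0,0,1],[0,0,0.1,0,0,0,1],[0,0,0.14,0,0,0,1]],
])

```text
time_s: 15.83
eef_pos: [0.5689, 0.023, 0.1932]
eef_rot: [-0.001, 0.177, 0.984, -0.0]
wrist_force: [1.3, 1.1, 1.0]
opening: 1.004
grasp_force: 0.0
```

carry_out([
  [[-0.01,0.03,0.02,0,0,0,1],[-0.03,0.06,0.04,0,0,0,1],[-0.05,0.09,0.06,0,0,0,1],[-0.07,0.12,0.06,0,0,0,1],[-0.08,0.14,0.06,0,0,0,1]],
])

```text
time_s: 16.25
eef_pos: [0.4886, 0.1651, 0.2546]
eef_rot: [0.002, 0.177, 0.984, 0.001]
wrist_force: [0.9, 0.3, -0.6]
opening: 0.999
grasp_force: 0.0
```

carry_out([
  [[0,0,0,0,0,0,1],[0,0,0,0,0,0,1],[0,0,0,0,0,0,1],[0,0,0,0,0,0,1],[0,0,0,0,0,0,1]],
])

```text
time_s: 16.67
eef_pos: [0.4903, 0.1618, 0.2516]
eef_rot: [-0.0, 0.178, 0.984, -0.0]
wrist_force: [0.4, -0.2, 0.1]
opening: 0.998
grasp_force: 0.0
```

```bash
sed -i 's/s5.png/s6.png/; s/("short",.5355,.308,.125)/("short",.57,.022,.042)/' caps.py; python3 caps.py
```

```text
side tall skirt 125 [0.57   0.0203] 0.0013 top z [0.0691 0.0819] step z 0.0423
side short skirt 123 [0.5697 0.0208] 0.0014 top z [0.0925 0.095 ] step z 0.066
top tall skirt 21 [0.5689 0.0184] 0.0015 top z [0.0675 0.0804] step z 0.0407
top short skirt 36 [0.5685 0.0235] 0.002 top z [0.0933 0.0973] step z 0.066
16.7667 [0.49021246 0.16196417 0.25156667]
```

View pics/s6.png

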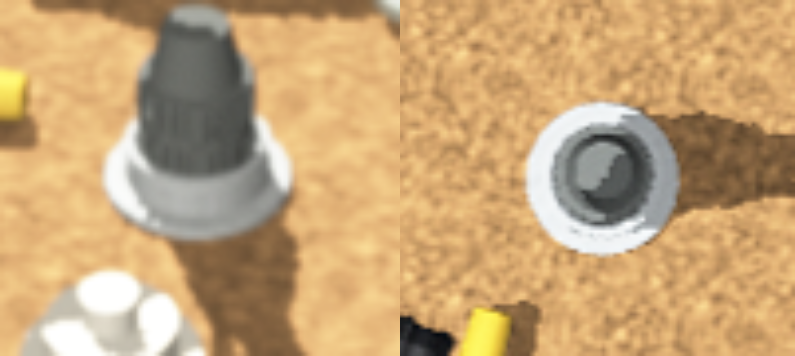

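The second cap is nested squarely over the first. Its step is at z = 0.066 m, 24 mm higher, and the axes agree within about 1 mm; the crops show the stack at (197,95) in the side view and (605,175) in the top view.

```bash
python3 -c "
from bench import hand_in;print(hand_in())"
```

```text
the job is handed in; nothing more can be done
None
```

The tall bottle's cap is in the holder's seat with the short bottle's cap nested over it (24 mm higher, axes within about 1 mm), both released, and the job is handed in; no verdict came back.

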